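# Run the probe carriage round the curved rod of the heating bath

### The job

Pick the probe carriage up from the bench by its fin, thread its bore onto the free end of the curved rod over the heating bath, and slide it round the bend, turning it with the rod, until it meets the stop collar. Ease it along without forcing it, press it lightly but definitely against the collar for a moment (roughly 10 N), then let go so that it hangs freely on the rod against the collar. Leave the other things on the bench where they are.

Things in the scene. Friction and masses are not known exactly. Their poses are not given: they have to be found in the camera images.
- carriage: Probe carriage, plain metal, 160 to 260 g, 34 x 34 mm, 90 mm high, loose, stands upright on the bench at the robot's right. Origin: centre of underside, z up. From below: round sensor head to z = 24 mm; horizontal tube along x, 30 mm long, 26 mm outer diameter, bore axis at z = 36; flat upright fin 12 mm thick (y), 30 mm long (x), up to z = 90. Same either way round; heavier below its bore.
- bore (a point): Centre of the carriage's bore: 36 mm above its underside, midway along the tube; x along the bore, z up. Bore 12 mm wide: 1.5 mm of play all round on the rod. Grip the fin across its thickness, fingertips over 14 mm above this point to clear the tube, and firmly (about 50 N), or the push tips it and it binds. This point is about 22 mm from the collar's centre when they touch.
- bath: Heating bath, fixed: cream housing 330 x 220 x 75 mm, round open pot with its rim 161 mm above the bench, and at a corner a steel post (260 mm) whose clamp holds the curved rod. Origin: centre of the underside; x towards the control panel. The stop collar, a dark rigid disc 26 mm wide, 12 mm thick, is clamped on the rod over the pot, 45 to 73 degrees round the bend; its place is not measured.
- rod: Free half of the curved guide rod: steel, 9 mm diameter, rigid, about 235 mm above the bench. Origin: axis point at its free round end; x along the rod inwards, y the side it bends to, z up (tilted up to 2.5 degrees; free end up to 10 mm higher or lower). From the free end: 60 mm straight along x, bend to +y of axis radius 160 mm, 90 degrees in all, then 95 mm straight.
- spare_ring: Bystander: dark steel ring lying flat, 34 mm diameter, 14 mm high. Origin: centre of underside.
- weight: Bystander: brass balance weight, 32 mm diameter, 41 mm high. Origin: centre of underside.
- driver: Bystander: screwdriver lying along its x, black handle. Origin: at its middle, underside.
- jar: Bystander: amber jar, 54 mm diameter, 70 mm high. Origin: centre of underside.
- kink (a point): Point on the rod's axis 20 degrees round the bend (rod frame x = 115, y = 10 mm); axes as the free half. The rod was bent by hand: from here on the rest of the bend, nominally of the same radius, is turned up to 3.5 degrees to either side in the rod's plane, by an unknown amount, so it may lie up to 8 mm beside its nominal course: follow it by feel.
- beaker: Bystander: glass beaker, 70 mm diameter, 90 mm high. Origin: centre of underside.
- spanner: Bystander: steel spanner lying along its x. Origin: at its middle, underside.
- wash_bottle: Bystander: white bottle, 66 mm diameter, 160 mm high. Origin: centre of underside.

How it is judged:
On the way, in this order (a step that is already met when the one before it is completed fails the run):
1. the carriage is threaded onto the straight free end of the rod (x of bore in the frame of rod between 0.02 and 0.07 m and y of bore in the frame of rod between -0.008 and 0.008 m and z of bore in the frame of rod between -0.008 and 0.008 m), for 0.1 s.
2. the carriage, round the bend, is pressed against the stop collar with 4 N or more for 0.2 s (contact force between carriage and stop_c0 above 4 N and distance between bore and stop_c0 below 0.027 m), for 0.2 s.
At the end, for the whole second after the job is handed in: The carriage hangs released and at rest on the rod against the stop collar: centre of its bore within 27 mm of the collar's centre (22 mm when touching), upright within 0.2 rad, its weight carried by the rod (distance between bore and stop_c0 below 0.027 m and angle between carriage's own z axis and vertical below 0.2 rad and contact force between carriage and bath above 0.5 N and linear speed of carriage below 0.02 m/s).
It fails at once if the carriage is forced on the rod, the collar or the bath (over 25 N) (contact force between carriage and bath above 25 N).
It fails at once if the robot itself pushes the rod, the collar or the bath (over 15 N) (contact force between any of the arm, the fingers and bath above 15 N).
It fails at once if another thing on the bench is moved by more than 30 mm (distance of any of spare_ring, weight, driver, jar, beaker, spanner, wash_bottle from where it was at the start of the episode above 0.03 m).
It also fails if it takes over 72 s, if anything falls off the work surface, if the arm or the gripper's body presses on something with over 40 N, if the wrist force passes 120 N, or if a joint passes its speed limit or range.

### The arm

A 6-joint arm with a two-finger parallel gripper is mounted at the origin on the work surface. World frame = base frame: x ahead of the robot, y to its left, z up, the work surface at z = 0. Lengths are in m, angles in rad, forces in N, time in s.
With the tool pointing down it reaches from about 0.4 to 0.825 m from the base axis. Payload 7 kg.
Tool frame: the origin (TCP) lies at the very end of the fingers, on their centre line; the grasp point (between the pads) lies 19 mm behind it; z points along the fingers, y is the line along which they close (so a half turn about z gives the same grasp; the last joint's range is limited). The gripper opens to 88 mm and grips with 3 to 60 N. Pads are 19 mm wide; open, the fingers measure 130 mm over their backs; the gripper's body (78 mm by 193 mm) begins 47 mm behind the grasp point.
Start: joints at [1.637, 0.359, 0.012, 0, -1.224, -0.288], TCP at [0.149, 0.658, 0.227] pointing down, gripper open.
Joint ranges: [-3.07, 3.07], [-1.43, 2.12], [-1.02, 1.25], [-3.03, 1.67], [-3.05, -0], [-3.03, 3.03]. Speed limits (rad/s): [2.39, 2.39, 3.01, 3.14, 3.14, 3.14].

### API

Orientations are given as [roll, pitch, yaw] about the fixed x, y, z axes, in that order (R = Rz(yaw) Ry(pitch) Rx(roll)).
In Python, from station import arm, grab_frame gives the robot as it stands.
- The arm moves only by the tool jog_arm, never from a script. Its argument "deltas" is a list that holds one entry, the list of rows, each a list of 4 numbers: the shift along the tool's x, y, z in units of 60 mm (1.0 is 60 mm), then the turn about the tool's z in units of 5 degrees (1.0 is 5 degrees). A call has 1 to 8 rows; each row is the pose to reach, as a shift and turn from the pose commanded when the call began, along the tool's axes at that moment; what a row does not reach only later rows make up. A row lasts 1/8 s, in which the tool goes at most 62.5 mm and 10.7 degrees, less where a joint would pass 70% of its speed; a pose out of reach is approached as far as the arm can. A call with a gripper value outside its range is refused whole. "grip" is the finger opening in mm, from 0 to 87.6, set as the call begins (left out, the last holds). The fingers move at their own pace and stop on an object; "squeeze" is the grip in N (left out, the last holds). Time passes only in rows, so rows that repeat a pose let the fingers close. It gives the time, the measured TCP pose, the force, the opening and the grip force at its end, in the units of the state.
- arm.get_state(): the state, without advancing time (a new reading comes with each control period).
- grab_frame(name): name is "side" or "top" or "wrist"; returns a dict with "img" (420x560x3 uint8, red, green, blue), "vfov" (degrees; the focal length in pixels is half the picture's height over the tangent of half this angle, whatever the lens; pixels are square), "cx", "cy" (the principal point, pixels), "xyz" and "rotation" of the camera in the world. Camera axes: x right, y down, z forward; pixel columns grow to the right and rows downward; lengths in m; the calibration is good to about 2 mm. The wrist camera is an equidistant fisheye: a pixel r from the principal point sees the ray r / f radians off the axis. A picture is of the moment at which its call begins. There is no depth.
- arm.job_done(): hands the job in; it is judged then, once.
The state is a dict: "t": time; "q": joint angles; "qd": joint speeds; "joint_efforts": joint torques, N m; "eef_pos": TCP position; "ee_rot": TCP orientation; "force": force on the tool from outside, world axes, zero at the start; "moment": the same for the moment, N m; "width": finger opening in m; "gripper_force": force on a finger pad.
Only numpy, scipy, OpenCV 4.12 (cv2) and the standard library are available. Lean on these libraries where they do the work, as an engineer would, in place of code of your own. Each camera call takes 0.05 s, during which the arm holds its last target. There are 200 camera calls.

## Working session

There is one attempt and no reset: what is moved stays moved. The work goes in short steps, Python scripts to look and compute and a tool call to move; the robot and the scene stay as the last step left them, time stands still between calls to the robot, and variables do not carry over. Pictures are saved under pics/ and viewed, at most 10 in all, crops included, and the job is handed in when it is done.

Besides the shell and the picture viewer there is one more tool, called after "Request:" as name(argument=value, ...), one argument or row to a line, values as JSON. jog_arm: Moves the arm, as the interface text tells. Its arguments: {"type":"object","properties":{"deltas":{"type":"array"},"grip":{"type":"number"},"squeeze":{"type":"number"}},"required":["deltas"]}

```bash
mkdir -p pics; ls; python3 - <<'E'
from station import arm, grab_frame
import cv2,json
for n in("side","top"):
    f=grab_frame(n); cv2.imwrite(f"pics/{n}0.png",f["img"][:,:,::-1])
    print(n,{k:(v.tolist() if hasattr(v,'tolist') else v) for k,v in f.items() if k!="img"})
s=arm.get_state();print(s)
E
```

```text
pics
side {'vfov': 50.36836936667713, 'cx': 279.5907536669244, 'cy': 209.68962430544696, 'xyz': [0.4264749898743088, -0.880042544903813, 0.9170646538919354], 'rotation': [-2.345482969710183, 0.015142725241628074, -0.18223762986615477]}
top {'vfov': 55.12210336381015, 'cx': 273.6118120176822, 'cy': 214.1821221004106, 'xyz': [0.4044799897721297, -0.10073195069557948, 1.1690316039328539], 'rotation': [-2.9986331182549146, -0.02396538117303848, -1.5890672772099106]}
{'t': 0.1, 'q': array([ 1.63706282e+00,  3.59309063e-01,  1.11278154e-02, -3.24296754e-04,
       -1.22407829e+00, -2.88124449e-01]), 'qd': array([ 0.00229331, -0.00216038,  0.00231898,  0.00239898, -0.00079618,
       -0.00096786]), 'joint_efforts': array([-1.39015872e-03, -5.84159625e+01,  2.93750417e+01,  7.01545939e+00,
        1.01803994e-02, -5.11207725e-05]), 'eef_pos': array([0.14843773, 0.65801981, 0.22570767]), 'ee_rot': array([ 3.14010312e+00, -1.23511182e-04, -2.21968292e-01]), 'force': array([0.65516572, 0.03182781, 0.96455625]), 'moment': array([-0.05876124, -0.02304137, -0.01949662]), 'gripper_force': 0.0, 'width': 0.08765836550123103}
```

View pics/side0.png

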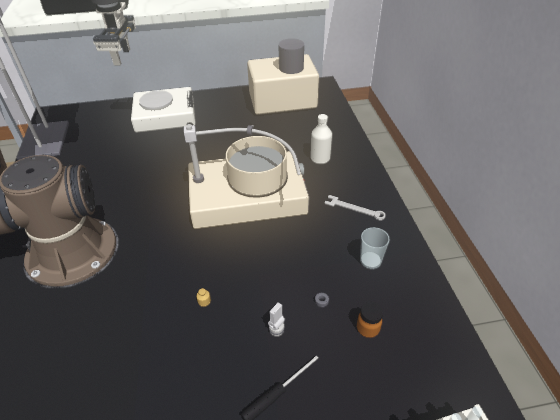

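View pics/top0.png

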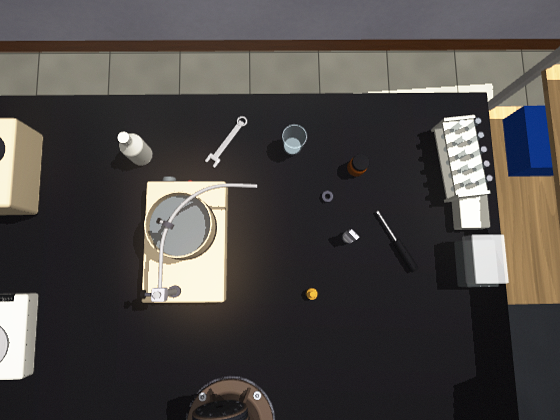

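The side view shows the carriage at about (277,320), the rod's free end at (300,170) and the collar at (250,130). In the top view they are at (349,236), (257,186) and (163,224). The rod runs +y from its free end and then bends toward −x. Next I'll take an enlarged look and do some first masks.

```bash
cat > h.py <<'E'
import numpy as np, cv2
from scipy.spatial.transform import Rotation as R
class Cam:
    def __init__(s,f):
        s.img=f["img"]; s.f=s.img.shape[0]/2/np.tan(np.radians(f["vfov"])/2)
        s.c=np.array([f["cx"],f["cy"]]); s.o=np.array(f["xyz"]); s.R=R.from_euler("xyz",f["rotation"]).as_matrix()
    def ray(s,p):
        d=np.append((np.array(p,float)-s.c)/s.f,1); d=s.R@d; return d/np.linalg.norm(d)
    def proj(s,P):
        q=s.R.T@(np.array(P)-s.o); return s.c+s.f*q[:2]/q[2]
    def plane(s,p,z):
        d=s.ray(p); return s.o+d*(z-s.o[2])/d[2]
def tri(c1,p1,c2,p2):
    d1,d2=c1.ray(p1),c2.ray(p2)
    t=np.linalg.lstsq(np.c_[d1,-d2],c2.o-c1.o,rcond=None)[0]
    a,b=c1.o+t[0]*d1,c2.o+t[1]*d2
    return (a+b)/2,np.linalg.norm(a-b)
def cam(n):
    from station import grab_frame
    return Cam(grab_frame(n))
E
python3 - <<'E'
from h import *
S,T=cam("side"),cam("top")
cv2.imwrite("pics/S.png",S.img[:,:,::-1]);cv2.imwrite("pics/T.png",T.img[:,:,::-1])
def crop(c,x,y,w,h,k): return cv2.resize(c.img[y:y+h,x:x+w,::-1],None,fx=k,fy=k,interpolation=cv2.INTER_CUBIC)
a=np.hstack([crop(T,145,175,125,75,3.2),crop(S,185,115,125,75,3.2)])
b=np.hstack([crop(T,325,215,50,45,8),crop(S,252,295,50,45,8)])[:360]
cv2.imwrite("pics/m1.png",np.vstack([a,b]))
for n,c,(x,y,w,h) in (("T",T,(325,215,50,45)),("S",S,(252,295,50,45))):
    g=c.img[y:y+h,x:x+w].max(2)
    for th in(90,150,200):
        m=(g>th).astype(np.uint8); k,l,st,ce=cv2.connectedComponentsWithStats(m)
        i=1+st[1:,4].argmax(); print(n,th,st[i],ce[i]+[x,y],cv2.minAreaRect(np.argwhere(l==i)[:,::-1].astype(np.float32)+np.float32([x,y])))
E
```

```text
T 90 [24 14 11 11 59] [353.6779661  233.96610169] ((353.5, 234.0), (12.020814895629883, 4.949747085571289), 45.0)
T 150 [24 14 10 11 48] [353.5 234. ] ((353.5, 234.0), (10.60660171508789, 3.5355336666107178), 45.0)
T 200 [24 15 10 10 45] [353.6        234.22222222] ((353.5, 234.0), (10.60660171508789, 3.5355336666107178), 45.0)
S 90 [ 16   7  17  35 414] [276.31642512 320.17149758] ((276.0, 319.0), (34.0, 16.0), 90.0)
S 150 [ 16   8  16  30 334] [276.34730539 318.51497006] ((275.5, 317.5), (29.0, 15.0), 90.0)
S 200 [18  8 11 11 55] [275.43636364 307.78181818] ((275.4390563964844, 307.95123291015625), (4.685213088989258, 11.869205474853516), 38.65980911254883)
```

View pics/m1.png

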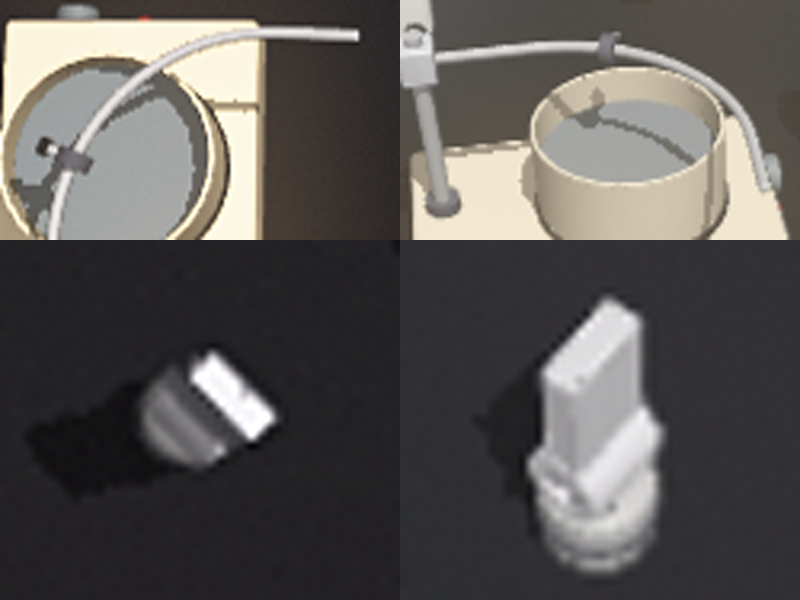

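The enlarged crops show the carriage upright, with its fin top centred near T(353.7,234.0) and S(275.6,307.8). The rod end is near T(256.5,185.9) and S(299.4,173.4), and the collar near T(167,224). Next I'll triangulate these and extract the rod's centre line.

```bash
python3 - <<'E'
from h import *
S,T=cam("side"),cam("top")
P,e=tri(T,(353.7,234.),S,(275.6,307.75)); print("fin top",P,e)
tc=[(351.25,229),(359.75,236.9),(357.25,240),(348.75,231.9)]; sc=[(278,302.2),(282.25,305),(274.25,314),(269.75,311.5)]
k=0.44
for c,q in((T,tc),(S,sc)):
    w=np.array([c.plane(np.array(p)-k,P[2])[:2] for p in q]); print(np.round(w,4).tolist(), "ctr",w.mean(0))
    d=w[1]-w[0]+w[2]-w[3]; e2=w[2]-w[1]+w[3]-w[0]; print(np.linalg.norm(d)/2,np.degrees(np.arctan2(d[1],d[0])),np.linalg.norm(e2)/2,np.degrees(np.arctan2(e2[1],e2[0])))
b=lambda c,p:c.plane(p,0)
print("base from S (head bottom centre)",b(S,(276.6,331)))
E0,e=tri(T,(256.5,185.9),S,(299.35,173.4)); print("rod end",E0,e)
# rod centreline by lightness in each view
pts={}
for n,c,x0,y0,x1,y1 in(("T",T,150,180,262,300),("S",S,192,120,312,180)):
    hsv=cv2.cvtColor(c.img,cv2.COLOR_RGB2HSV); m=((hsv[...,1]<28)&(hsv[...,2]>(150 if n=="T" else 120))).astype(np.uint8)
    z=np.zeros_like(m); z[y0:y1,x0:x1]=m[y0:y1,x0:x1]
    k_,l,st,ce=cv2.connectedComponentsWithStats(z); print(n,[(s.tolist()) for s in st[1:] if s[4]>25])
    pts[n]=(l>0)*1
out=np.hstack([cv2.resize((pts["T"][175:305,145:270]*120+c0*0).astype(np.uint8),None,fx=3.2,fy=3.2,interpolation=0) if n=="T" else cv2.resize((pts["S"][115:245,185:310]*120).astype(np.uint8),None,fx=3.2,fy=3.2,interpolation=0) for n,c0 in(("T",0),("S",0))])
cv2.imwrite("pics/mask.png",out)
E
```

```text
fin top [ 0.50275554 -0.3445991   0.09206115] 0.001873655314897108
[[0.5167, -0.3374], [0.4949, -0.3595], [0.4867, -0.3523], [0.5089, -0.3303]] ctr [ 0.50179842 -0.34486275]
0.031152714907452264 -134.96685999061563 0.010743162102112661 138.19492618729018
[[0.5106, -0.3303], [0.5183, -0.3392], [0.4974, -0.3581], [0.489, -0.3501]] ctr [ 0.50382952 -0.3444274 ]
0.01165449770154433 -46.00745677715107 0.028742897037744738 -137.67176726309745
base from S (head bottom centre) [ 0.50365301 -0.34667321  0.        ]
rod end [ 0.60779676 -0.08644512  0.2395965 ] 0.003956100751116883
T [[175, 182, 40, 11, 167], [150, 184, 107, 116, 5579], [199, 188, 25, 18, 301]]
S [[192, 120, 62, 60, 484], [252, 129, 52, 46, 297], [229, 146, 54, 26, 966]]
```

View pics/mask.png

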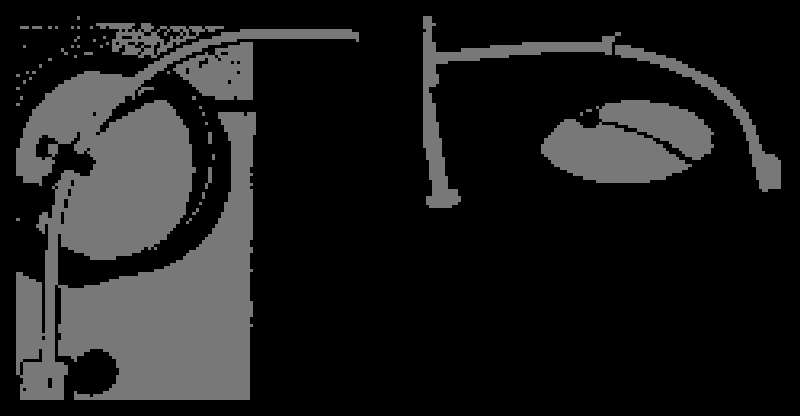

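The mask gives a clean rod centre line in both views. The carriage fin is at about (0.503,−0.345), with the bore yawed about 44°, and the rod end is at about (0.608,−0.086,0.24). Now I'll move over, lifting first.

Request:
jog_arm(
  deltas=[
    [[0,0,-1,2],[0,0,-2,4],[1,0.5,-3,6],[2,1,-3.3,8],[8.6,4.2,-3.3,10],[8.6,4.2,-3.3,12],[8.6,4.2,-3.3,14],[8.6,4.2,-3.3,16]],
  ],
)

```text
t: 1.3
eef_pos: [0.4257, 0.4349, 0.4191]
ee_rot: [-3.141, 0.001, -1.623]
force: [0.2, 0.3, 0.9]
width: 0.0875
gripper_force: 0.0
```

```bash
cat >> h.py <<'E'
def units(P,yawdeg,s=None):
    from station import arm
    s=s or arm.get_state(); Rm=R.from_euler("xyz",s["ee_rot"])
    d=Rm.inv().apply(np.array(P)-s["eef_pos"])/0.06
    y=np.degrees(s["ee_rot"][2]); t=-((yawdeg-y+180)%360-180)/5
    print("t %.2f pos"%s["t"],s["eef_pos"].round(4),"yaw %.2f"%y,"F",s["force"].round(2),"M",s["moment"].round(3),"w %.4f"%s["width"],"-> units",d.round(3),"turn",round(t,2))
E
python3 -c "
from h import *
units([.503,-.345,.25],-136.5)
from station import arm; print(arm.get_state()['q'])"
```

```text
t 1.30 pos [0.4257 0.4349 0.4191] yaw -93.02 F [0.24 0.32 0.9 ] M [ 0.268 -0.124  0.032] w 0.0875 -> units [12.914 -1.97   2.812] turn 8.7
[ 1.11665951e+00  1.90362117e-01  2.06800908e-01  6.49143424e-06
 -1.58662514e+00 -1.16936217e+00]
```

Request:
jog_arm(
  deltas=[
    [[12.9,-1.97,0,2],[12.9,-1.97,0,4],[12.9,-1.97,0,6],[12.9,-1.97,0,8],[12.9,-1.97,0,8.7],[12.9,-1.97,0,8.7],[12.9,-1.97,0,8.7],[12.9,-1.97,0,8.7]],
  ],
)

```text
t: 2.3
eef_pos: [0.4762, -0.0628, 0.4192]
ee_rot: [-3.141, 0.001, -2.377]
force: [1.4, 0.3, -0.1]
width: 0.0874
gripper_force: 0.0
```

```bash
python3 -c "
from h import *
units([.503,-.345,.18],-136.5)
c=cam('wrist'); cv2.imwrite('pics/w1.png',c.img[:,:,::-1]); print(c.f,c.c,c.o,c.R)"
```

```text
t 2.30 pos [ 0.4762 -0.0628  0.4192] yaw -136.18 F [ 1.37  0.26 -0.09] M [ 0.11  -0.294 -0.003] w 0.0874 -> units [ 2.938 -3.701  3.986] turn 0.06
325.19226210127806 [278.77878347 209.70131201] [ 0.41516417 -0.12277466  0.57763432] [[-6.93734771e-01  6.84186417e-01  2.24991143e-01]
 [ 7.20230497e-01  6.59152837e-01  2.16299718e-01]
 [-3.14220637e-04  3.12100118e-01 -9.50049166e-01]]
```

View pics/w1.png

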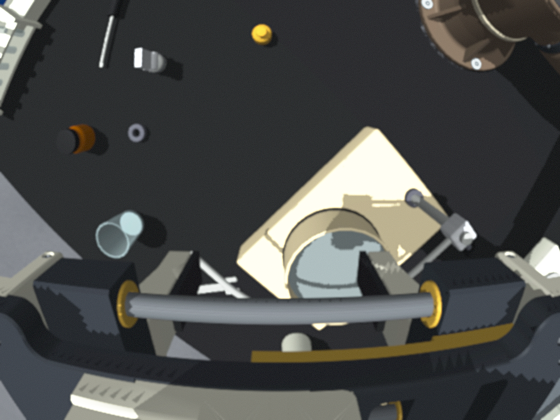

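This wrist view looks over the tool's +x side. The gripper hides rows below about 245, and the carriage is at (150,60). To get a proper stereo baseline on the rod, I'll take two wrist views at yaw −90°, at x = 0.52 and x = 0.70.

```bash
python3 -c "
from h import *
units([.52,.10,.40],-90)"
```

```text
t 2.35 pos [ 0.476  -0.0687  0.4191] yaw -136.41 F [ 0.31 -1.42  1.66] M [-0.183 -0.219 -0.014] w 0.0877 -> units [-2.469  1.531  0.313] turn -9.28
```

Request:
jog_arm(
  deltas=[
    [[-2.5,1.5,0.3,-2],[-2.5,1.5,0.3,-4],[-2.5,1.5,0.3,-6],[-2.5,1.5,0.3,-8],[-2.5,1.5,0.3,-9.3],[-2.5,1.5,0.3,-9.3],[-2.5,1.5,0.3,-9.3]],
  ],
)

```text
t: 3.22
eef_pos: [0.5225, 0.1078, 0.4008]
ee_rot: [-3.141, 0.0, -1.568]
force: [0.1, -0.1, -0.0]
width: 0.0878
gripper_force: 0.0
```

```bash
cat > wr.py <<'E'
from h import *
from station import grab_frame
import sys,pickle
f=grab_frame("wrist"); pickle.dump(f,open(sys.argv[1]+".pkl","wb"))
cv2.imwrite("pics/"+sys.argv[1]+".png",f["img"][:,:,::-1])
units([float(x) for x in sys.argv[2:5]],float(sys.argv[5]))
E
python3 wr.py wA .7 .10 .40 -90
```

```text
t 3.27 pos [0.5225 0.1078 0.4009] yaw -89.84 F [ 0.01 -0.24 -0.43] M [ 0.061 -0.067 -0.014] w 0.0878 -> units [ 0.138 -2.958  0.015] turn 0.03
```

Request:
jog_arm(
  deltas=[
    [[0,-3,0,0],[0,-3,0,0],[0,-3,0,0],[0,-3,0,0],[0,-3,0,0]],
  ],
)

```text
t: 3.9
eef_pos: [0.7028, 0.1085, 0.3999]
ee_rot: [3.14, -0.001, -1.567]
force: [-0.6, -0.7, 1.1]
width: 0.0877
gripper_force: 0.0
```

```bash
python3 wr.py wB .503 -.345 .18 -136.5
python3 -c "
import cv2,numpy as np
a=cv2.imread('pics/wA.png')[:270];b=cv2.imread('pics/wB.png')[:270]
cv2.imwrite('pics/wAB.png',np.vstack([a,b]))"
```

```text
t 3.95 pos [0.7023 0.1085 0.4013] yaw -89.77 F [0.32 0.79 0.23] M [ 0.055 -0.019  0.014] w 0.0876 -> units [7.545 3.354 3.686] turn 9.35
```

View pics/wAB.png

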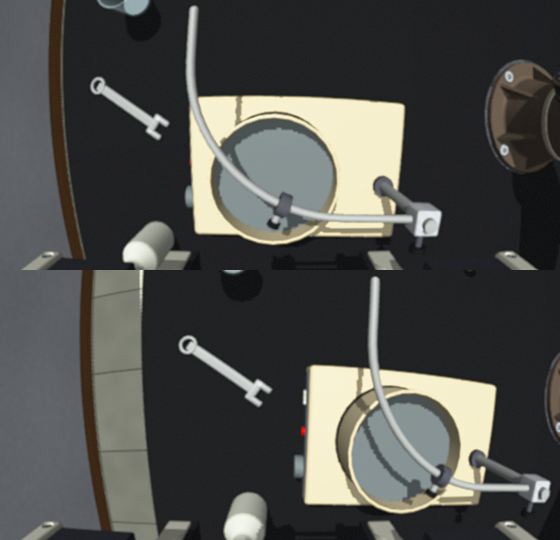

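Both wrist views show the whole free half. The rod end is at A(193,9) and B(375,8), and the collar is at A(285,203) and B(443,205). I'll trace the centre line in both and triangulate.

```bash
cat >> h.py <<'E'
class Fish(Cam):
    def ray(s,p):
        v=np.array(p,float)-s.c; r=np.linalg.norm(v); th=r/s.f
        d=s.R@np.append(v/r*np.sin(th),np.cos(th)); return d
    def proj(s,P):
        q=s.R.T@(np.array(P)-s.o); h=np.hypot(q[0],q[1]); return s.c+s.f*np.arctan2(h,q[2])*q[:2]/h
E
cat > rod.py <<'E'
from h import *
import pickle
from scipy.interpolate import interp1d
C={n:Fish(pickle.load(open(n+".pkl","rb"))) for n in("wA","wB")}
def trace(c,x0,y0,y1):
    g=c.img.astype(float); hsv=cv2.cvtColor(c.img,cv2.COLOR_RGB2HSV); out=[];x=x0;dx=0
    for y in range(y0,y1):
        m=(hsv[y,:,1]<30)&(hsv[y,:,2]>155)
        i0=max(0,int(x+dx)-9); idx=np.flatnonzero(m[i0:i0+19])+i0
        if len(idx)<4: continue
        runs=np.split(idx,np.flatnonzero(np.diff(idx)>1)+1); r=min(runs,key=lambda r:abs(r.mean()-x-dx))
        if not 4<=len(r)<=22: continue
        nx=r.mean(); dx=0.7*dx+0.3*(nx-x) if out else 0; x=nx; out.append((x,y,len(r)))
    return np.array(out)
tA=trace(C["wA"],193,4,198); tB=trace(C["wB"],375,4,204)
if __name__=="__main__":
    for t in(tA,tB): print(t[:8].tolist(),t[::12].round(1).tolist(),t[-1])
    fB=interp1d(tB[:,1],tB[:,0])
    # for each A point: find B row on trace where rays best meet
    res=[]
    yb=np.arange(tB[0,1],tB[-1,1],0.25)
    for x,y,w in tA[2::4]:
        e=[tri(C["wA"],(x,y),C["wB"],(float(fB(v)),v)) for v in yb]
        k=min(range(len(e)),key=lambda k:e[k][1]); res.append((*e[k][0],e[k][1],y,yb[k]))
    res=np.array(res); np.save("rod.npy",res); print(res[::2].round(4))
    print("end",tri(C["wA"],(193.3,tA[0,1]),C["wB"],(375.5,tB[0,1])), "collar",tri(C["wA"],(285,203),C["wB"],(443,205)))
E
python3 rod.py
```

```text
[[193.0, 7.0, 5.0], [193.0, 8.0, 5.0], [192.5, 9.0, 6.0], [192.5, 10.0, 6.0], [192.5, 11.0, 6.0], [192.5, 12.0, 6.0], [192.5, 13.0, 6.0], [192.5, 14.0, 6.0]] [[193.0, 7.0, 5.0], [191.5, 19.0, 6.0], [191.5, 31.0, 6.0], [190.5, 43.0, 6.0], [189.5, 55.0, 6.0], [189.5, 67.0, 6.0], [189.5, 79.0, 6.0], [191.0, 91.0, 7.0], [193.5, 103.0, 6.0], [197.0, 115.0, 7.0], [202.0, 127.0, 7.0], [209.0, 139.0, 9.0], [216.0, 151.0, 9.0], [226.0, 163.0, 9.0], [237.5, 175.0, 10.0], [252.5, 187.0, 12.0]] [268. 197.  15.]
[[375.0, 8.0, 5.0], [375.0, 9.0, 7.0], [375.0, 10.0, 7.0], [375.0, 11.0, 7.0], [375.0, 12.0, 7.0], [375.0, 13.0, 7.0], [375.0, 14.0, 7.0], [375.0, 15.0, 7.0]] [[375.0, 8.0, 5.0], [374.5, 20.0, 6.0], [374.0, 32.0, 7.0], [373.5, 44.0, 6.0], [373.0, 56.0, 7.0], [372.5, 68.0, 6.0], [373.0, 80.0, 7.0], [373.5, 92.0, 6.0], [375.5, 104.0, 6.0], [378.0, 116.0, 7.0], [382.0, 128.0, 7.0], [387.0, 140.0, 7.0], [393.0, 152.0, 7.0], [400.0, 164.0, 7.0], [408.5, 176.0, 8.0], [420.0, 188.0, 9.0], [433.5, 200.0, 10.0]] [436. 203.   7.]
[[ 6.0860e-01 -8.1500e-02  2.4030e-01  0.0000e+00  9.0000e+00  1.0250
[... 1207 characters left out ...]
[ 5.8900e-01  5.8900e-02  2.3970e-01  1.0000e-04  1.4500e+02  1.4700e+02]
 [ 5.8400e-01  6.7100e-02  2.4030e-01  1.0000e-04  1.5300e+02  1.5525e+02]
 [ 5.7780e-01  7.5400e-02  2.3950e-01  0.0000e+00  1.6100e+02  1.6325e+02]
 [ 5.7080e-01  8.3600e-02  2.4000e-01  0.0000e+00  1.6900e+02  1.7125e+02]
 [ 5.6240e-01  9.1900e-02  2.4010e-01  1.0000e-04  1.7700e+02  1.7925e+02]
 [ 5.5230e-01  1.0000e-01  2.4080e-01  0.0000e+00  1.8500e+02  1.8700e+02]
 [ 5.4080e-01  1.0850e-01  2.4040e-01  1.0000e-04  1.9300e+02  1.9475e+02]]
end (array([ 0.60791103, -0.0839825 ,  0.23999585]), np.float64(0.0003727069042200053)) collar (array([0.51616812, 0.12081701, 0.23626972]), np.float64(0.0010001802967049504))
```

```bash
python3 - <<'E'
from h import *
from scipy.optimize import least_squares
r=np.load("rod.npy"); P=r[:,:3]
A=np.c_[P[:,:2],np.ones(len(P))]; pl=np.linalg.lstsq(A,P[:,2],rcond=None)[0]; print("plane z",pl, "z at end",pl@[.608,-.084,1],"z collar",pl@[.516,.121,1],"resid",np.std(A@pl-P[:,2]))
E0=np.array([.6082,-.0845])
L=P[P[:,1]<-.028]; k=np.polyfit(L[:,1],L[:,0],1); psi=90-np.degrees(np.arctan(k[0])); print("line x=",k,"yaw",psi)
ux=np.array([np.cos(np.radians(psi)),np.sin(np.radians(psi))]); uy=np.array([-ux[1],ux[0]])
O=np.array([np.polyval(k,-.0848),-.0848])
q=(P[:,:2]-O)@np.c_[ux,uy]
def nom(x): return np.where(x<.06,0,.16-np.sqrt(np.maximum(.16**2-(x-.06)**2,0)))
C=O+.06*ux+.16*uy; print("nominal centre",C)
rad=np.linalg.norm(P[:,:2]-C,axis=1); ang=np.degrees(np.arctan2(q[:,0]-.06,.16-q[:,1]))
print(np.c_[q*1000,ang,(rad-.16)*1000][::2].round(1))
K=P[ang>20,:2]
f=least_squares(lambda c:np.linalg.norm(K-c,axis=1)-.16,C); print("post-kink centre R=.16",f.x,"rms",np.sqrt(np.mean(f.fun**2)))
f2=least_squares(lambda c:np.linalg.norm(K-c[:2],axis=1)-c[2],[*C,.16]); print("free",f2.x)
cx=np.array([.516,.121]); print("collar ang",np.degrees(np.arctan2((cx-f.x)@ux,-(cx-f.x)@uy)),"r",np.linalg.norm(cx-f.x))
E
```

```text
plane z [-0.01811087 -0.00285288  0.2504636 ] z at end 0.23969182707539205 z collar 0.24077318656531888 resid 0.0005432423100433338
line x= [0.05082143 0.61256015] yaw 87.09064952164998
nominal centre [ 0.45150207 -0.01675639]
[[ 3.300e+00 -2.000e-01 -1.950e+01  9.900e+00]
 [ 1.180e+01  3.000e-01 -1.680e+01  6.900e+00]
 [ 2.050e+01  0.000e+00 -1.390e+01  4.800e+00]
 [ 2.890e+01 -0.000e+00 -1.100e+01  3.000e+00]
 [ 3.740e+01  2.000e-01 -8.100e+00  1.400e+00]
 [ 4.560e+01 -1.000e-01 -5.100e+00  7.000e-01]
 [ 5.400e+01  1.000e-01 -2.100e+00  0.000e+00]
 [ 6.200e+01  3.000e-01  7.000e-01 -2.000e-01]
 [ 7.020e+01  7.000e-01  3.700e+00 -4.000e-01]
 [ 7.850e+01  1.700e+00  6.700e+00 -6.000e-01]
 [ 8.660e+01  2.700e+00  9.600e+00 -4.000e-01]
 [ 9.470e+01  4.700e+00  1.260e+01 -9.000e-01]
 [ 1.027e+02  6.500e+00  1.550e+01 -6.000e-01]
 [ 1.107e+02  9.100e+00  1.860e+01 -8.000e-01]
 [ 1.187e+02  1.320e+01  2.180e+01 -1.900e+00]
 [ 1.267e+02  1.650e+01  2.490e+01 -1.700e+00]
 [ 1.348e+02  2.160e+01  2.840e+01 -2.700e+00]
 [ 1.425e+02  2.660e+01  3.170e+01 -3.100e+00]
 [ 1.505e+02  3.190e+01  3.520e+01 -3.200e+00]
 [ 1.585e+02  3.860e+01  3.900e+01 -3.700e+00]
 [ 1.663e+02  4.590e+01  4.300e+01 -4.100e+00]
 [ 1.741e+02  5.480e+01  4.730e+01 -4.800e+00]
 [ 1.818e+02  6.530e+01  5.210e+01 -5.700e+00]
 [ 1.897e+02  7.720e+01  5.740e+01 -6.200e+00]]
post-kink centre R=.16 [ 0.45303658 -0.02512953] rms 0.00017385277580936068
free [ 0.45529753 -0.02327667  0.15713776]
collar ang 69.59939601655087 r 0.15911703614865513
```

Request:
jog_arm(
  deltas=[
    [[7.5,3.4,0,2],[7.5,3.4,0,4],[7.5,3.4,0,6],[7.5,3.4,0,8],[7.5,3.4,0,9.3],[7.5,3.4,1,9.3],[7.5,3.4,2,9.3],[7.5,3.4,3.2,9.3]],
  ],
)

```text
t: 4.95
eef_pos: [0.5174, -0.3041, 0.2895]
ee_rot: [-3.135, 0.004, -2.378]
force: [1.3, -0.3, -0.8]
width: 0.0877
gripper_force: 0.0
```

The rod measurement is precise. Its straight part lies at yaw 87.1° and z ≈ 0.2397, and the bend past the kink fits a circle about (0.453,−0.025) with R = 0.160 to 0.2 mm. Now the grasp: the grip centres the bore sideways by itself, and the bench fixes its height.

```bash
python3 -c "
from h import *
units([.503,-.3447,.14],-136)
units([.503,-.3447,.053],-136)"
```

```text
t 4.95 pos [ 0.5174 -0.3041  0.2895] yaw -136.28 F [ 1.29 -0.3  -0.85] M [ 0.1   -0.259  0.015] w 0.0877 -> units [ 0.65  -0.307  2.491] turn -0.06
t 4.95 pos [ 0.5174 -0.3041  0.2895] yaw -136.28 F [ 1.29 -0.3  -0.85] M [ 0.1   -0.259  0.015] w 0.0877 -> units [ 0.655 -0.298  3.941] turn -0.06
```

Request:
jog_arm(
  deltas=[
    [[0,0,0,0],[0,0,0,0],[0,0,0,0]],
  ],
)

```text
t: 5.32
eef_pos: [0.5198, -0.302, 0.2897]
ee_rot: [-3.138, 0.002, -2.376]
force: [0.0, 0.7, 0.6]
width: 0.0874
gripper_force: 0.0
```

```bash
python3 -c "
from h import *
units([.503,-.3447,.14],-136)"
```

```text
t 5.33 pos [ 0.5198 -0.302   0.2897] yaw -136.13 F [0.04 0.73 0.56] M [ 0.064 -0.119  0.045] w 0.0874 -> units [ 0.701 -0.309  2.494] turn -0.03
```

Request:
jog_arm(
  deltas=[
    [[0.7,-0.31,1,0],[0.7,-0.31,2,0],[0.7,-0.31,2.5,0],[0.7,-0.31,2.5,0],[0.7,-0.31,2.5,0],[0.7,-0.31,2.5,0]],
  ],
)

```text
t: 6.08
eef_pos: [0.5029, -0.3452, 0.1396]
ee_rot: [-3.138, 0.002, -2.376]
force: [-0.2, -0.0, -0.1]
width: 0.0878
gripper_force: 0.0
```

```bash
python3 -c "
from h import *
units([.503,-.3447,.053],-136)
S=cam('side');T=cam('top')
k=8
a=np.hstack([cv2.resize(c.img[y:y+60,x:x+45,::-1],None,fx=k,fy=k,interpolation=cv2.INTER_CUBIC) for c,x,y in((T,330,205),(S,255,280))]); cv2.imwrite('pics/g.png',a)"
```

```text
t 6.08 pos [ 0.5029 -0.3452  0.1396] yaw -136.15 F [-0.16 -0.05 -0.13] M [ 0.103 -0.089 -0.019] w 0.0878 -> units [-0.004  0.01   1.443] turn -0.03
```

View pics/g.png

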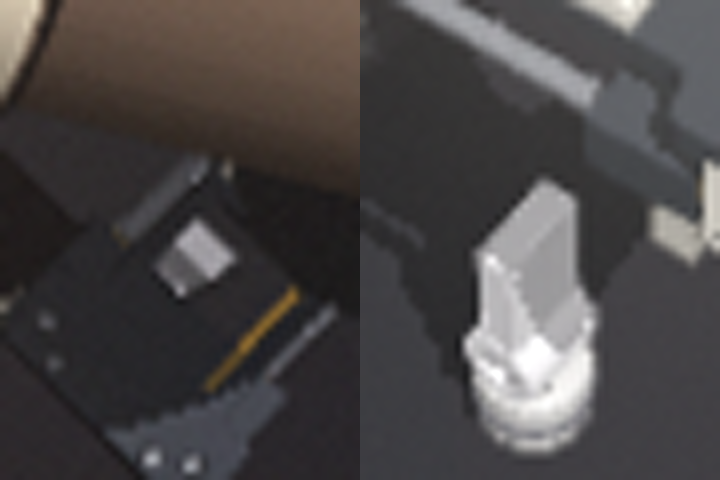

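The gripper is above the fin with its fingers either side, and the fin is aligned with the tool's x axis. I'll descend and grip.

Request:
jog_arm(
  deltas=[
    [[0,0,0.5,0],[0,0,1,0],[0,0,1.3,0],[0,0,1.44,0],[0,0,1.44,0],[0,0,1.44,0]],
  ],
)

```text
t: 6.92
eef_pos: [0.5019, -0.3452, 0.0516]
ee_rot: [-3.14, 0.001, -2.377]
force: [0.1, -0.3, 0.5]
width: 0.0874
gripper_force: 0.0
```

Request:
jog_arm(
  deltas=[
    [[0,0,0,0],[0,0,0,0],[0,0,0,0],[0,0,0,0],[0,0,0,0],[0,0,0,0],[0,0,0,0]],
  ],
  grip=0,
  squeeze=50,
)

```text
t: 7.8
eef_pos: [0.5012, -0.3449, 0.0505]
ee_rot: [3.142, -0.0, -2.377]
force: [-0.3, -0.4, -1.6]
width: 0.0232
gripper_force: 0.0
```

```bash
python3 -c "
from h import *
units([.503,-.3447,.20],-136)"
```

```text
t 7.80 pos [ 0.5012 -0.3449  0.0505] yaw -136.20 F [-0.27 -0.44 -1.61] M [ 0.037 -0.113  0.003] w 0.0232 -> units [-0.025 -0.018 -2.492] turn -0.04
```

Request:
jog_arm(
  deltas=[
    [[0,0,-0.045,0],[0,0,-0.045,0],[0,0,-0.045,0],[0,0,-0.045,0],[0,0,-0.045,0],[0,0,-0.045,0]],
  ],
)

```text
t: 8.55
eef_pos: [0.5011, -0.3449, 0.0532]
ee_rot: [3.141, -0.0, -2.377]
force: [-1.1, 0.8, 0.6]
width: 0.012
gripper_force: 50.0
```

```bash
python3 -c "
from h import *
units([.503,-.3447,.20],-136)
from station import arm; print(arm.get_state()['gripper_force'])"
```

```text
t 8.55 pos [ 0.5011 -0.3449  0.0532] yaw -136.21 F [-1.14  0.77  0.57] M [ 0.404  0.081 -0.013] w 0.0120 -> units [-0.025 -0.019 -2.447] turn -0.04
49.9858957529068
```

The fin is gripped at 50 N with a 12.0 mm opening, so the bore sits 17.2 mm below the TCP. I'll lift and go to a point 35 mm short of the rod end.

```bash
python3 -c "
from h import *
units([.6065,-.125,.2569],-92.9)"
```

```text
t 8.55 pos [ 0.5011 -0.3449  0.0532] yaw -136.21 F [-1.14  0.77  0.57] M [ 0.404  0.081 -0.013] w 0.0120 -> units [-3.804  1.431 -3.395] turn -8.66
```

Request:
jog_arm(
  deltas=[
    [[0,0,-0.5,0],[0,0,-1.3,0],[0,0,-2.2,-0.5],[-0.5,0.2,-3,-2],[-1.2,0.4,-3.4,-4],[-2,0.7,-3.4,-6],[-2.9,1.1,-3.4,-8],[-3.4,1.3,-3.4,-8.66]],
  ],
)

```text
t: 9.55
eef_pos: [0.595, -0.1449, 0.2568]
ee_rot: [3.141, 0.0, -1.617]
force: [0.2, -0.7, -2.3]
width: 0.0115
gripper_force: 50.0
```

Request:
jog_arm(
  deltas=[
    [[0,0,0,0],[0,0,0,0],[0,0,0,0],[0,0,0,0]],
  ],
)

```text
t: 10.05
eef_pos: [0.5941, -0.1483, 0.2572]
ee_rot: [3.142, -0.0, -1.623]
force: [-0.0, 0.8, -2.8]
width: 0.0115
gripper_force: 50.0
```

```bash
python3 -c "
from h import *
units([.6065,-.125,.2569],-92.9)
S=cam('side');T=cam('top')
k=6
a=np.hstack([cv2.resize(c.img[y:y+70,x:x+65,::-1],None,fx=k,fy=k,interpolation=cv2.INTER_CUBIC) for c,x,y in((T,230,150),(S,275,145))]); cv2.imwrite('pics/pre.png',a)"
```

```text
t 10.05 pos [ 0.5941 -0.1483  0.2572] yaw -92.99 F [-0.01  0.84 -2.75] M [ 0.078 -0.066  0.019] w 0.0115 -> units [-0.399 -0.186  0.006] turn -0.02
```

View pics/pre.png

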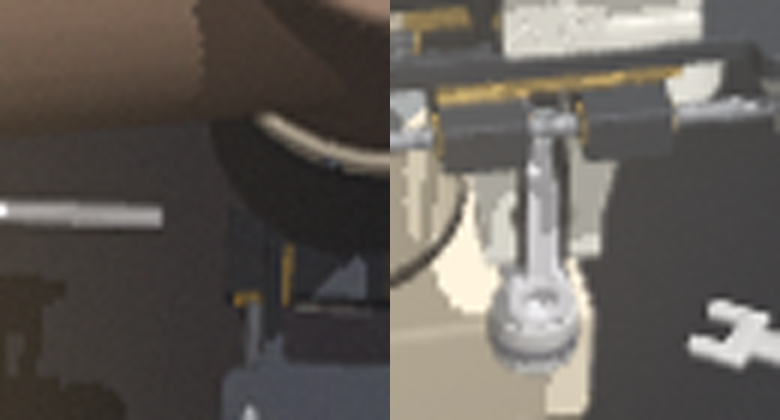

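The top view shows the rod tip at about T(257,186), and the side view shows the tube hanging upright under the fingers. I'll align now.

Request:
jog_arm(
  deltas=[
    [[-0.2,-0.18,0,0],[-0.4,-0.18,0,0],[-0.4,-0.18,0,0],[-0.4,-0.18,0,0],[-0.4,-0.18,0,0],[-0.4,-0.18,0,0]],
  ],
)

```text
t: 10.9
eef_pos: [0.6064, -0.1243, 0.2573]
ee_rot: [-3.142, -0.0, -1.622]
force: [-0.0, -0.0, -2.5]
width: 0.0119
gripper_force: 50.0
```

```bash
python3 -c "
from h import *
from station import arm
units([.61256-.0508*.104,-.104,.2569],-92.9); print(arm.get_state()['ee_rot'])
S=cam('side');T=cam('top')
k=6
a=np.hstack([cv2.resize(c.img[y:y+70,x:x+65,::-1],None,fx=k,fy=k,interpolation=cv2.INTER_CUBIC) for c,x,y in((T,230,150),(S,275,135))]); cv2.imwrite('pics/pre2.png',a)"
```

```text
t 10.90 pos [ 0.6064 -0.1243  0.2573] yaw -92.92 F [-0.02 -0.02 -2.46] M [ 0.101 -0.061 -0.02 ] w 0.0119 -> units [-0.338  0.002  0.006] turn -0.0
[-3.14153208e+00 -2.80179765e-05 -1.62180467e+00]
```

View pics/pre2.png

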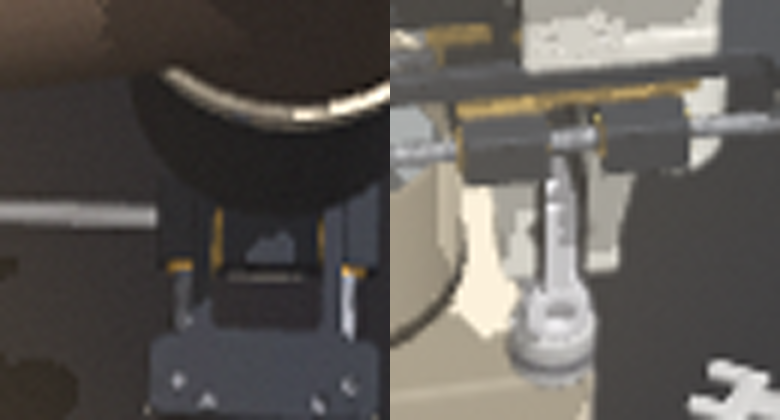

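The tube is upright and in line with the rod. I'll advance slowly and watch the force.

Request:
jog_arm(
  deltas=[
    [[-0.1,0,0,0],[-0.2,0,0,0],[-0.3,0,0,0],[-0.35,0,0.005,0],[-0.37,0,0.005,0],[-0.39,0,0.005,0],[-0.41,0,0.005,0],[-0.43,0,0.005,0]],
  ],
)

```text
t: 12.0
eef_pos: [0.6073, -0.0987, 0.2564]
ee_rot: [3.14, -0.001, -1.622]
force: [-0.2, -3.1, -3.9]
width: 0.0118
gripper_force: 50.0
```

```bash
python3 -c "
from h import *
units([.61256-.0508*.085,-.085,.2569],-92.9)"
```

```text
t 12.00 pos [ 0.6073 -0.0987  0.2564] yaw -92.93 F [-0.21 -3.09 -3.86] M [-1.039  0.16   0.039] w 0.0118 -> units [-0.229 -0.004 -0.008] turn -0.01
```

Light contact at the rod tip, 3 N back and about 1.4 N down, so the rod is slightly low in the bore. I'll back off, lower by about 1.2 mm and try again.

Request:
jog_arm(
  deltas=[
    [[0.06,0,0,0],[0.06,0,0.02,0],[0.06,0,0.02,0],[0.03,0,0.02,0],[0.0,0,0.02,0],[-0.03,0,0.02,0],[-0.05,0,0.02,0],[-0.05,0,0.02,0]],
  ],
)

```text
t: 13.0
eef_pos: [0.6078, -0.0951, 0.2556]
ee_rot: [3.141, 0.0, -1.621]
force: [-2.0, 0.5, -3.8]
width: 0.0116
gripper_force: 50.0
```

```bash
python3 -c "
from h import *
units([.61256-.0508*.085,-.085,.2569],-92.9)"
```

```text
t 13.00 pos [ 0.6078 -0.0951  0.2556] yaw -92.90 F [-1.98  0.51 -3.76] M [0.215 0.311 0.051] w 0.0116 -> units [-0.168  0.001 -0.022] turn 0.0
```

The tip is in by about 5 mm with no axial force. I'll trim slightly toward −x and down, then go on.

Request:
jog_arm(
  deltas=[
    [[0,0.007,0.01,0],[-0.03,0.007,0.01,0],[-0.06,0.007,0.01,0],[-0.09,0.007,0.01,0],[-0.12,0.007,0.01,0],[-0.15,0.007,0.01,0],[-0.17,0.007,0.01,0],[-0.17,0.007,0.01,0]],
  ],
)

```text
t: 14.0
eef_pos: [0.608, -0.085, 0.2551]
ee_rot: [-3.142, 0.0, -1.621]
force: [-0.3, -0.1, -2.2]
width: 0.0119
gripper_force: 50.0
```

```bash
python3 -c "
from h import *
units([.61256-.0508*.055,-.055,.2550],-92.9)"
```

```text
t 14.00 pos [ 0.608  -0.085   0.2551] yaw -92.90 F [-0.3  -0.12 -2.19] M [ 0.057 -0.046 -0.008] w 0.0119 -> units [-0.501 -0.004  0.002] turn -0.0
```

Free of all contact. Moving on along the straight.

Request:
jog_arm(
  deltas=[
    [[-0.07,0,0,0],[-0.14,0,0,0],[-0.21,0,0,0],[-0.28,0,0,0],[-0.35,0,0,0],[-0.42,0,0,0],[-0.5,0,0,0],[-0.5,0,0,0]],
  ],
)

```text
t: 15.0
eef_pos: [0.6096, -0.0548, 0.2551]
ee_rot: [3.142, 0.0, -1.621]
force: [0.9, 0.2, -2.4]
width: 0.0117
gripper_force: 50.0
```

```bash
python3 -c "
from h import *
units([.61256-.0508*.035,-.035,.2551],-92.9)"
```

```text
t 15.00 pos [ 0.6096 -0.0548  0.2551] yaw -92.88 F [ 0.93  0.15 -2.36] M [ 0.082 -0.046  0.008] w 0.0117 -> units [-0.33  -0.004 -0.   ] turn 0.0
```

Now a planner that turns the measured centre line into rows. It uses the chord of the 30 mm tube for the yaw and prints the lateral force as feedback.

```bash
cat > plan.py <<'E'
from h import *
import sys
from station import arm
psi=np.radians(87.09); ux=np.array([np.cos(psi),np.sin(psi)]); uy=np.array([-ux[1],ux[0]])
O=np.array([.60825,-.0848]); C1=O+.06*ux+.16*uy; C2=np.array([.45304,-.02513])
s=np.arange(-.05,.06,.0002); L1=O+np.outer(s,ux)
a=np.radians(np.arange(0,20,.07)); L2=C1+.16*(np.outer(np.sin(a),ux)-np.outer(np.cos(a),uy))
k=L2[-1]-C2; a0=np.arctan2(k@ux,-(k@uy)); a=np.arange(a0,np.radians(85),.00125); L3=C2+.16*(np.outer(np.sin(a),ux)-np.outer(np.cos(a),uy))
L=np.vstack([L1,L2,L3]); S=np.r_[0,np.cumsum(np.linalg.norm(np.diff(L,axis=0),axis=1))]-.05
at=lambda v:np.array([np.interp(v,S,L[:,0]),np.interp(v,S,L[:,1])])
col=np.array([.516,.121])
scol=S[np.argmin(np.linalg.norm(L-col,axis=1))]
def pose(v):
    p,q=at(v-.012),at(v+.012); d=q-p
    return (p+q)/4+at(v)/2, np.degrees(np.arctan2(d[1],d[0]))-180
st=arm.get_state(); p=st["eef_pos"][:2]; yaw=np.degrees(st["ee_rot"][2])
s0=S[np.argmin(np.linalg.norm(L-p,axis=1))]; pp,yy=pose(s0); d=np.radians(yy+180); n=np.array([-np.sin(d),np.cos(d)]); t=np.array([np.cos(d),np.sin(d)])
F=st["force"]
print("t %.2f s %.1f mm, to collar centre %.1f | lateral off %.2f mm yaw err %.2f z %.4f | F along %.2f lateral(in) %.2f z %.2f M"%(st["t"],s0*1e3,(scol-s0)*1e3,(p-pp)@n*1e3,yaw-yy,st["eef_pos"][2],F[:2]@t,F[:2]@n,F[2]),st["moment"].round(2),"grip %.0f"%st["gripper_force"])
Rm=R.from_euler("xyz",st["ee_rot"]); step=float(sys.argv[1])/1e3; lat=float(sys.argv[2])/1e3; rows=[]
for i in range(1,9):
    P,Y=pose(s0+step*i); dd=np.radians(Y+180); P=P+lat*np.array([-np.sin(dd),np.cos(dd)])
    u=Rm.inv().apply([*(P-p),0])/.06; rows.append([round(float(u[0]),3),round(float(u[1]),3),0,round(float(-(Y-yaw)/5),2)])
print(rows)
E
python3 plan.py 4 0
```

```text
t 15.00 s 30.0 mm, to collar centre 217.1 | lateral off 0.20 mm yaw err 0.03 z 0.2551 | F along 0.20 lateral(in) -0.92 z -2.36 M [ 0.08 -0.05  0.01] grip 50
[[-0.065, -0.003, 0, 0.01], [-0.132, -0.003, 0, 0.01], [-0.199, -0.003, 0, 0.01], [-0.265, -0.004, 0, 0.01], [-0.332, -0.004, 0, -0.0], [-0.399, -0.003, 0, -0.05], [-0.465, -0.002, 0, -0.14], [-0.532, -0.001, 0, -0.29]]
```

Request:
jog_arm(
  deltas=[
    [[-0.065,-0.003,0,0],[-0.13,-0.003,0,0],[-0.2,-0.003,0,0],[-0.265,-0.004,0,0],[-0.33,-0.004,0,0],[-0.4,-0.003,0,-0.05],[-0.465,-0.002,0,-0.14],[-0.53,-0.001,0,-0.29]],
  ],
)

```text
t: 16.0
eef_pos: [0.6109, -0.0232, 0.2549]
ee_rot: [3.141, -0.0, -1.595]
force: [-1.3, -2.3, -2.4]
width: 0.0117
gripper_force: 50.0
```

```bash
python3 plan.py 4 0
```

```text
t 16.00 s 61.6 mm, to collar centre 185.6 | lateral off 0.33 mm yaw err 0.12 z 0.2549 | F along -2.37 lateral(in) 1.20 z -2.39 M [-0.48  0.51  0.01] grip 50
[[-0.066, -0.005, 0, -0.16], [-0.132, -0.003, 0, -0.39], [-0.199, 0.0, 0, -0.67], [-0.265, 0.005, 0, -0.96], [-0.331, 0.011, 0, -1.24], [-0.397, 0.019, 0, -1.53], [-0.463, 0.029, 0, -1.82], [-0.529, 0.04, 0, -2.1]]
```

Request:
jog_arm(
  deltas=[
    [[-0.066,0,0,-0.16],[-0.13,0.002,0,-0.39],[-0.2,0.005,0,-0.67],[-0.265,0.01,0,-0.96],[-0.33,0.016,0,-1.24],[-0.4,0.024,0,-1.53],[-0.46,0.034,0,-1.82],[-0.53,0.045,0,-2.1]],
  ],
)

```text
t: 17.0
eef_pos: [0.6089, 0.0084, 0.2548]
ee_rot: [3.141, -0.0, -1.411]
force: [-2.9, -4.4, -5.7]
width: 0.0118
gripper_force: 50.0
```

```bash
python3 plan.py 4 0.3
```

```text
t 17.00 s 93.4 mm, to collar centre 153.7 | lateral off 0.33 mm yaw err 0.07 z 0.2548 | F along -3.89 lateral(in) 3.54 z -5.66 M [-1.65  1.25  0.08] grip 50
[[-0.065, 0.0, 0, -0.27], [-0.131, 0.003, 0, -0.56], [-0.191, 0.011, 0, -1.42], [-0.257, 0.018, 0, -1.81], [-0.323, 0.026, 0, -2.21], [-0.377, 0.044, 0, -2.6], [-0.442, 0.057, 0, -2.99], [-0.507, 0.071, 0, -3.38]]
```

The trace shows the rod 0.6–0.8 mm inside my nominal first arc here, which agrees with the inward force. I'll swap the model for a spline through the traced points and lower slightly.

```bash
python3 - <<'E'
t=open("plan.py").read()
i=t.index("s=np.arange"); j=t.index("at=lambda")
new='''from scipy.interpolate import UnivariateSpline
D=np.load("rod.npy")[:,:2]; q0=(D-O)@ux; D=D[q0>.05]
s=np.arange(-.05,.05,.004); L1=O+np.outer(s,ux)
kk=D[-1]-C2; a=np.arctan2(kk@ux,-(kk@uy))+np.arange(.025,.4,.025); L3=C2+.16*(np.outer(np.sin(a),ux)-np.outer(np.cos(a),uy))
G=np.vstack([L1,D,L3]); w=np.r_[0,np.cumsum(np.linalg.norm(np.diff(G,axis=0),axis=1))]-.05
sx,sy=[UnivariateSpline(w,G[:,m],k=4,s=len(w)*(.0002)**2) for m in(0,1)]
v=np.arange(-.05,w[-1],.0002); L=np.c_[sx(v),sy(v)]; S=np.r_[0,np.cumsum(np.linalg.norm(np.diff(L,axis=0),axis=1))]-.05
'''
open("plan.py","w").write(t[:i]+new+t[j:])
E
python3 plan.py 3 0.3
```

```text
t 17.00 s 93.0 mm, to collar centre 152.4 | lateral off -0.47 mm yaw err -1.44 z 0.2548 | F along -3.80 lateral(in) 3.64 z -5.66 M [-1.65  1.25  0.08] grip 50
[[-0.048, 0.015, 0, -0.52], [-0.098, 0.017, 0, -0.75], [-0.147, 0.021, 0, -0.98], [-0.197, 0.026, 0, -1.22], [-0.246, 0.032, 0, -1.45], [-0.296, 0.039, 0, -1.69], [-0.345, 0.046, 0, -1.92], [-0.394, 0.055, 0, -2.16]]
```

Request:
jog_arm(
  deltas=[
    [[0,0.008,0.008,-0.2],[-0.01,0.014,0.014,-0.35],[-0.05,0.015,0.014,-0.52],[-0.1,0.017,0.014,-0.75],[-0.15,0.021,0.014,-0.98],[-0.2,0.026,0.014,-1.22],[-0.25,0.032,0.014,-1.45],[-0.25,0.032,0.014,-1.45]],
  ],
)

```text
t: 18.0
eef_pos: [0.6053, 0.0235, 0.2545]
ee_rot: [-3.141, 0.0, -1.286]
force: [0.1, 0.5, -2.5]
width: 0.0118
gripper_force: 50.0
```

```bash
python3 plan.py 3 0.3
```

```text
t 18.00 s 108.6 mm, to collar centre 136.8 | lateral off -0.48 mm yaw err -0.29 z 0.2545 | F along 0.49 lateral(in) -0.28 z -2.47 M [ 0.1   0.04 -0.03] grip 50
[[-0.051, 0.014, 0, -0.29], [-0.101, 0.016, 0, -0.53], [-0.151, 0.018, 0, -0.76], [-0.2, 0.022, 0, -0.99], [-0.25, 0.027, 0, -1.22], [-0.299, 0.033, 0, -1.46], [-0.349, 0.04, 0, -1.68], [-0.398, 0.047, 0, -1.91]]
```

Free again. Continuing past the kink.

Request:
jog_arm(
  deltas=[
    [[-0.05,0.008,0,-0.29],[-0.1,0.01,0,-0.53],[-0.15,0.013,0,-0.76],[-0.2,0.017,0,-0.99],[-0.25,0.022,0,-1.22],[-0.3,0.028,0,-1.46],[-0.35,0.035,0,-1.68],[-0.4,0.042,0,-1.91]],
  ],
)

```text
t: 19.0
eef_pos: [0.596, 0.0456, 0.2542]
ee_rot: [-3.141, -0.0, -1.118]
force: [3.3, -0.1, -4.9]
width: 0.0119
gripper_force: 50.0
```

```bash
python3 plan.py 3 0
```

```text
t 19.00 s 132.5 mm, to collar centre 112.9 | lateral off 0.18 mm yaw err 0.04 z 0.2542 | F along -1.54 lateral(in) -2.89 z -4.92 M [-0.19 -1.26  0.02] grip 50
[[-0.05, -0.003, 0, -0.22], [-0.1, -0.001, 0, -0.45], [-0.15, 0.001, 0, -0.67], [-0.2, 0.005, 0, -0.9], [-0.25, 0.009, 0, -1.12], [-0.299, 0.014, 0, -1.34], [-0.349, 0.021, 0, -1.56], [-0.398, 0.028, 0, -1.78]]
```

Request:
jog_arm(
  deltas=[
    [[-0.02,-0.008,0.008,-0.1],[-0.05,-0.012,0.012,-0.22],[-0.1,-0.01,0.013,-0.45],[-0.15,-0.008,0.014,-0.67],[-0.2,-0.004,0.015,-0.9],[-0.25,0.0,0.016,-1.12],[-0.3,0.005,0.017,-1.34],[-0.35,0.012,0.018,-1.56]],
  ],
)

```text
t: 20.0
eef_pos: [0.586, 0.0641, 0.2532]
ee_rot: [3.142, -0.0, -0.982]
force: [-0.1, -0.2, -1.7]
width: 0.0118
gripper_force: 50.0
```

```bash
python3 plan.py 3 -0.5
```

```text
t 20.00 s 153.6 mm, to collar centre 91.8 | lateral off -0.33 mm yaw err -0.04 z 0.2532 | F along -0.15 lateral(in) 0.19 z -1.66 M [0.06 0.   0.01] grip 50
[[-0.05, -0.002, 0, -0.23], [-0.1, -0.001, 0, -0.45], [-0.15, 0.002, 0, -0.67], [-0.2, 0.005, 0, -0.88], [-0.25, 0.009, 0, -1.1], [-0.3, 0.015, 0, -1.32], [-0.35, 0.021, 0, -1.53], [-0.399, 0.028, 0, -1.74]]
```

Request:
jog_arm(
  deltas=[
    [[-0.05,-0.002,0.001,-0.23],[-0.1,-0.001,0.002,-0.45],[-0.15,0.002,0.003,-0.67],[-0.2,0.005,0.004,-0.88],[-0.25,0.009,0.005,-1.1],[-0.3,0.015,0.006,-1.32],[-0.35,0.021,0.007,-1.53],[-0.4,0.028,0.008,-1.74]],
  ],
)

```text
t: 21.0
eef_pos: [0.5713, 0.0831, 0.2527]
ee_rot: [-3.142, -0.0, -0.831]
force: [0.4, -0.3, -1.9]
width: 0.0116
gripper_force: 50.0
```

```bash
python3 plan.py 3 -0.5
```

```text
t 21.00 s 177.6 mm, to collar centre 67.8 | lateral off -0.52 mm yaw err -0.03 z 0.2527 | F along -0.50 lateral(in) -0.08 z -1.90 M [0.02 0.03 0.03] grip 50
[[-0.049, 0.001, 0, -0.22], [-0.099, 0.002, 0, -0.43], [-0.149, 0.005, 0, -0.65], [-0.199, 0.008, 0, -0.86], [-0.249, 0.012, 0, -1.07], [-0.299, 0.017, 0, -1.28], [-0.349, 0.023, 0, -1.49], [-0.398, 0.03, 0, -1.71]]
```

Request:
jog_arm(
  deltas=[
    [[-0.05,0.001,0.001,-0.22],[-0.1,0.002,0.002,-0.43],[-0.15,0.005,0.003,-0.65],[-0.2,0.008,0.004,-0.86],[-0.25,0.012,0.005,-1.07],[-0.3,0.017,0.006,-1.28],[-0.35,0.023,0.007,-1.49],[-0.4,0.03,0.008,-1.71]],
  ],
)

```text
t: 22.0
eef_pos: [0.5538, 0.0996, 0.2522]
ee_rot: [-3.142, -0.0, -0.681]
force: [0.7, 0.3, -2.7]
width: 0.0117
gripper_force: 50.0
```

```bash
python3 plan.py 2 -0.5
```

```text
t 22.00 s 201.7 mm, to collar centre 43.7 | lateral off -0.55 mm yaw err -0.03 z 0.2522 | F along -0.39 lateral(in) -0.66 z -2.72 M [ 0.   -0.03 -0.01] grip 50
[[-0.034, 0.001, 0, -0.15], [-0.067, 0.002, 0, -0.29], [-0.101, 0.003, 0, -0.43], [-0.134, 0.004, 0, -0.57], [-0.167, 0.006, 0, -0.71], [-0.201, 0.008, 0, -0.85], [-0.234, 0.011, 0, -1.0], [-0.267, 0.014, 0, -1.14]]
```

Request:
jog_arm(
  deltas=[
    [[-0.034,0.001,0.001,-0.15],[-0.067,0.002,0.002,-0.29],[-0.1,0.003,0.003,-0.43],[-0.134,0.004,0.004,-0.57],[-0.167,0.006,0.005,-0.71],[-0.2,0.008,0.006,-0.85],[-0.234,0.011,0.006,-1.0],[-0.267,0.014,0.006,-1.14]],
  ],
)

```text
t: 23.0
eef_pos: [0.5409, 0.1091, 0.2519]
ee_rot: [-3.141, -0.0, -0.582]
force: [0.8, -0.0, -2.5]
width: 0.0116
gripper_force: 50.0
```

```bash
python3 plan.py 0.8 -0.5
```

```text
t 23.00 s 217.6 mm, to collar centre 27.7 | lateral off -0.57 mm yaw err 0.01 z 0.2519 | F along -0.73 lateral(in) -0.43 z -2.55 M [ 0.13 -0.43  0.02] grip 50
[[-0.014, 0.001, 0, -0.05], [-0.027, 0.001, 0, -0.11], [-0.04, 0.001, 0, -0.17], [-0.054, 0.002, 0, -0.23], [-0.067, 0.002, 0, -0.28], [-0.08, 0.002, 0, -0.34], [-0.094, 0.003, 0, -0.4], [-0.107, 0.003, 0, -0.46]]
```

Request:
jog_arm(
  deltas=[
    [[-0.01,0.001,0,-0.04],[-0.02,0.001,0.001,-0.08],[-0.03,0.001,0.001,-0.13],[-0.04,0.001,0.001,-0.17],[-0.05,0.002,0.002,-0.21],[-0.06,0.002,0.002,-0.25],[-0.067,0.002,0.002,-0.28],[-0.067,0.002,0.002,-0.28]],
  ],
)

```text
t: 24.0
eef_pos: [0.5395, 0.1104, 0.2522]
ee_rot: [-3.141, -0.004, -0.558]
force: [11.0, -5.3, -6.7]
width: 0.0117
gripper_force: 50.0
```

```bash
python3 plan.py 0.4 -0.5
```

```text
t 24.00 s 219.4 mm, to collar centre 25.9 | lateral off -0.88 mm yaw err 0.73 z 0.2522 | F along -12.11 lateral(in) -1.46 z -6.67 M [-1.85 -4.28  0.08] grip 50
[[-0.006, 0.006, 0, 0.12], [-0.013, 0.006, 0, 0.09], [-0.02, 0.006, 0, 0.06], [-0.026, 0.006, 0, 0.03], [-0.033, 0.006, 0, 0.0], [-0.04, 0.006, 0, -0.03], [-0.046, 0.006, 0, -0.06], [-0.053, 0.006, 0, -0.08]]
```

A firm 12 N against something, where the collar is expected. I'll look to check that it's the collar and not binding.

```bash
python3 - <<'E'
from h import *
S,T=cam('side'),cam('top')
a=np.hstack([cv2.resize(c.img[y:y+80,x:x+66,::-1],None,fx=6,fy=6,interpolation=cv2.INTER_CUBIC) for c,x,y in((S,225,95),(T,140,180))]); cv2.imwrite('pics/col.png',a)
E
python3 plan.py 0.4 -0.5 | head -1
```

```text
t 24.10 s 219.4 mm, to collar centre 25.9 | lateral off -0.90 mm yaw err 0.72 z 0.2522 | F along -11.34 lateral(in) -1.18 z -6.15 M [-1.89 -4.25  0.13] grip 50
```

View pics/col.png

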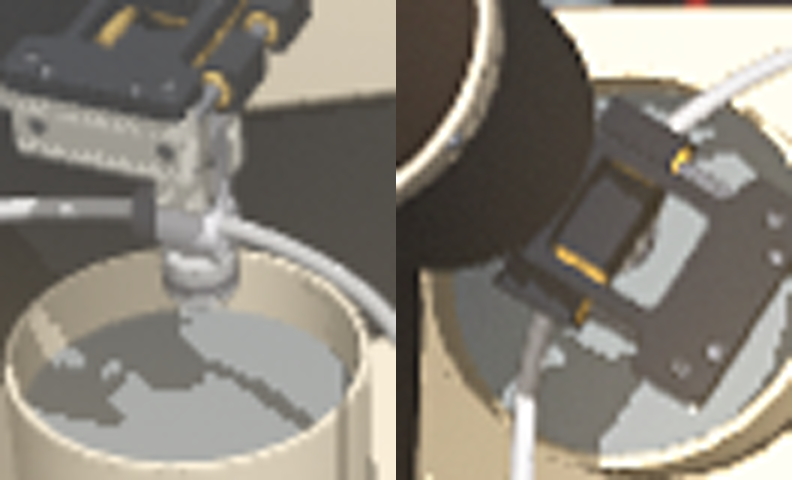

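The dark collar at about S(248,131) butts directly against the tube with no gap, and the carriage is upright. I'll hold the press a moment, then ease most of the load off.

Request:
jog_arm(
  deltas=[
    [[0,0,0,0],[0,0,0,0],[0,0,0,0],[0.008,0,0,0],[0.016,0,0,0],[0.024,0,0,0],[0.024,0,0,0],[0.024,0,0,0]],
  ],
)

```text
t: 25.1
eef_pos: [0.5398, 0.1102, 0.252]
ee_rot: [-3.141, -0.002, -0.559]
force: [5.2, -1.6, -3.7]
width: 0.0115
gripper_force: 50.0
```

```bash
python3 plan.py 0.4 -0.5|head -1
```

```text
t 25.10 s 219.2 mm, to collar centre 26.1 | lateral off -0.84 mm yaw err 0.79 z 0.2520 | F along -5.24 lateral(in) -1.41 z -3.69 M [-0.54 -2.26 -0.01] grip 50
```

Request:
jog_arm(
  deltas=[
    [[0.01,-0.003,0,0],[0.01,-0.003,0,0],[0.01,-0.003,0,0]],
  ],
)

```text
t: 25.48
eef_pos: [0.5398, 0.1101, 0.252]
ee_rot: [-3.141, -0.001, -0.559]
force: [4.7, -0.6, -3.1]
width: 0.0121
gripper_force: 50.0
```

Request:
jog_arm(
  deltas=[
    [[0,0,0,0],[0,0,0,0],[0,0,0,0],[0,0,0,0],[0,0,0,0],[0,0,0,0]],
  ],
  grip=40,
)

```text
t: 26.22
eef_pos: [0.5393, 0.1101, 0.2517]
ee_rot: [-3.142, 0.0, -0.559]
force: [-0.2, 0.2, 0.6]
width: 0.0398
gripper_force: 0.0
```

```bash
python3 plan.py 0.4 -0.5|head -1
```

```text
t 26.23 s 219.4 mm, to collar centre 25.9 | lateral off -0.60 mm yaw err 0.72 z 0.2517 | F along 0.27 lateral(in) -0.10 z 0.62 M [ 0.03  0.05 -0.06] grip 0
```

Released, with no force left on the tool. Now straight up, slowly at first.

Request:
jog_arm(
  deltas=[
    [[0,0,-0.1,0],[0,0,-0.25,0],[0,0,-0.45,0],[0,0,-0.7,0],[0,0,-1.1,0],[0,0,-1.6,0],[0,0,-2,0],[0,0,-2,0]],
  ],
)

```text
t: 27.22
eef_pos: [0.5402, 0.1103, 0.3748]
ee_rot: [-3.138, -0.003, -0.559]
force: [0.5, 0.6, 0.3]
width: 0.0401
gripper_force: 0.0
```

```bash
python3 - <<'E'
from h import *
S=cam('side')
# carriage vs collar along the rod, side view: dark collar and bright tube blobs
sub=S.img[115:155,235:275]; g=sub.max(2)
print(np.round(g[8:36:2,4:36:2]))
E
python3 plan.py 1 0 | head -1
```

```text
[[ 76  76  77  76  77  79 125 176 175 176 175 182 124  82  81  82]
 [ 76  77  78  79  79  87 113 176 176 176 175 185 125  81  82  83]
 [ 83  95  83  78 115 138 105 175 176 177 175 187 141  82  82  83]
 [148 208 216 217 144 137 120 229 197 197 175 174 170  86  83  84]
 [ 92 103 111 114 115 126 176 226 231 236 236 231 189 114  82  83]
 [ 79  79  80  79  95 103 151 196 209 219 225 215 191 206 210 176]
 [ 80  80  80  80  82  81  92 139 156 174 188 189 140 111 155 191]
 [ 81  82  81 152 238 229 207 197 200 140 140 156 141 209 237 201]
 [103 162 194 213 210 210 209 146 206 221 176 195 167 195 196 195]
 [158 158 208 209 210 210 210 125 153 169 169 174 141 191 196 192]
 [199 198 208 178 175 211 210 129 107 127 128 121 151 197 196 192]
 [205 206 177 162 165 208 210 205 156 162 166 176 196 199 196 192]
 [205 207 162 162 146 175 173 172 166 166 167 170 171 173 179 187]
 [202 194 119 115 113 113 114 166 170 169 169 169 170 169 169 169]]
t 27.27 s 219.4 mm, to collar centre 25.9 | lateral off -0.88 mm yaw err 0.72 z 0.3732 | F along 0.08 lateral(in) -0.24 z -0.47 M [ 0.07  0.04 -0.03] grip 0
```

The tube abuts the collar with no dark gap at columns 243–249, and the fin stands upright. I'll let it settle, check that it's still, and hand in.

Request:
jog_arm(
  deltas=[
    [[0,0,0,0],[0,0,0,0],[0,0,0,0],[0,0,0,0],[0,0,0,0],[0,0,0,0],[0,0,0,0],[0,0,0,0]],
  ],
)

```text
t: 28.28
eef_pos: [0.5393, 0.1101, 0.3717]
ee_rot: [-3.142, 0.0, -0.559]
force: [0.5, 0.4, -0.3]
width: 0.0402
gripper_force: 0.0
```

```bash
python3 - <<'E'
from h import *
from station import arm
def corners(c):
    g=c.img[100:160,235:275].max(2); m=g[:22,:]>150; ys,xs=np.nonzero(m); return ys.min()+100,xs[ys==ys.min()].mean()+235, [float(np.flatnonzero(m[k]).mean()+235) if m[k].any() else None for k in(12,15,18,21)]
a=cam('side'); b=cam('side')
print(corners(a),corners(b),np.abs(a.img[100:160,235:275].astype(int)-b.img[100:160,235:275]).max())
print(arm.job_done())
E
```

```text
(np.int64(100), np.float64(264.0), [262.0, 256.5, 256.5, 256.5]) (np.int64(100), np.float64(264.0), [262.0, 256.5, 256.5, 256.5]) 3
the job is handed in; nothing more can be done
None
```

The carriage is threaded round the bend, was pressed against the collar at about 11–12 N (measured at the wrist), and hangs released, upright and still against the collar; the job was handed in at about 28 s, and the judge's result was not shown.

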